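Seat the catch pan under the cheese grater and hold its press lid open

ROBOT

A 6-joint arm with a two-finger parallel gripper is mounted at the origin on a cart in front of the work surface, level with it; the furniture and walls round the work are solid. World frame = base frame: x ahead of the robot, y to its left, z up, the work surface at z = 0. Lengths are in m, angles in rad, forces in N, time in s.
With the tool pointing down it reaches from about 0.225 to 0.875 m from the base axis. Payload 3.4 kg.
Tool frame: the origin (TCP) lies between the finger pads; the fingertips stand 11 mm ahead of it and the grasp point (between the pads) lies 8 mm behind it; z points along the fingers, y is the line along which they close (so a half turn about z gives the same grasp; the last joint's range is limited). The gripper opens to 85 mm and grips with 20 to 120 N. Pads are 22 mm wide; open, the fingers measure 114 mm over their backs; the gripper's body (76 mm by 85 mm) begins 54 mm behind the grasp point. The pads swing forward as they close: fully open they stand 13 mm farther back than shut.
Start: joints at [1.118, 0.276, 1.505, -0, 1.361, -0.121], TCP at [0.187, 0.544, 0.242] pointing down, gripper open.
Joint ranges: [-2.89, 2.89], [-0.75, 2.08], [0.22, 2.7], [-1.18, 4.32], [0.11, 2.71], [-2.7, 2.7]. Speed limits (rad/s): [2.57, 2.57, 3.14, 3.14, 3.14, 3.14].

INTERFACE

Orientations are given as a unit quaternion [w, x, y, z].
In Python, from rig import sensors, eyes, manip gives the robot as it stands.
- The arm moves only by the tool drive_tool, never from a script. Its argument "deltas" is a list of rows, each an object with "linear": the shift along the world's x, y, z in mm, a list of three; "twist": the turn about the world's z in degrees; "claw": the opening, from 0 (shut) to 1 (fully open). In form: [{"linear": [tx, ty, tz], "twist": twist, "claw": claw}, ...]. A call has 1 to 12 rows; each row is the pose to reach, as a shift and turn from the pose commanded when the call began; what a row does not reach only later rows make up. A row lasts 1/12 s, in which the tool goes at most 41.7 mm and 7.16 degrees, less where a joint would pass 70% of its speed; a pose out of reach is approached as far as the arm can. A call with a gripper value outside its range is refused whole. The fingers move at their own pace and stop on an object; "squeeze" is the grip in N (left out, the last holds). Time passes only in rows, so rows that repeat a pose let the fingers close. It gives the time, the measured TCP pose, the force, the opening and the grip force at its end, in the units of the state.
- sensors.get_state(): the state, without advancing time (a new reading comes with each control period).
- eyes.get_image(name): name is "side" or "top"; returns the picture (480x640x3 uint8, red, green, blue); there is no depth.
- eyes.camera_model(name): a dict with "intrinsics" (3x3 intrinsics, pixels), "dist" ([k1, k2, p1, p2, k3] as OpenCV has them; the pictures are not rectified), "R" (3x3) and "t" (3): a world point X has camera coordinates R X + t. Camera axes: x right, y down, z forward; pixel columns grow to the right and rows downward; lengths in m; the calibration is good to about 2 mm. A picture is of the moment at which its call begins. camera_model takes no time and is no camera call.
- manip.sign_off(): hands the job in; it is judged then, once.
The state is a dict: "clock": time; "qpos": joint angles; "qd": joint speeds; "effort": joint torques, N m; "position": TCP position; "ee_rot": TCP orientation; "contact_force": force on the tool from outside, world axes, zero at the start; "moment": the same for the moment, N m; "width": finger opening in m; "gripper_force": force on a finger pad.
Only numpy, scipy, OpenCV 4.12 (cv2) and the standard library are available. Lean on these libraries where they do the work, as an engineer would, in place of code of your own. Each camera call takes 0.05 s, during which the arm holds its last target. There are 200 camera calls.

TASK

Get the cheese grater ready for a colleague who drops the cheese in: slide the steel catch pan along the table under the chute until it sits square and flush in the corner between the machine's front plate and its side guide, while the press lid stays shut. Then lift the press lid by its ball knob to 60 degrees from shut and finish holding it there, still gripping it and keeping it still, because it falls shut when let go; leave the pan in its corner and the olive jar, pepper mill and tomato that stand round the machine undisturbed.

Things in the scene. Friction and masses are not known exactly. Their poses are not given: they have to be found in the camera images.
- grater: Electric cheese grater of aluminium and steel, 130 mm wide, 210 mm deep, fixed. Origin on the table at the foot of the middle of its front plate, an upright sheet 70 mm high facing the robot, spanning y = -84 to +89 mm. Own +x runs back through the machine, +y towards the side guide, z up. Hopper rim on top at z = 176 mm.
- corner (a point): Foot of the inside corner where the front plate meets the side guide (x = 0, y = +85 mm in the grater's frame, table height). Its axes are the grater's.
- guide_end (a point): Top front end of the side guide's inner face: an upright sheet 70 mm high on the +y side of the pan's place, inner face at y = +85 mm in the grater's frame, running forward from the front plate to this point at x = -150 mm. Outside, its foot reaches y = +109 mm.
- chute (a point): Middle of the lower front edge of the outlet chute, 90 mm wide, which overhangs the pan's place from the front plate to this point, 66 mm in front of it (x = -66 mm); nothing of it is lower than 66 mm above the table.
- pan: Loose empty open steel pan, 130 mm (x) by 170 mm (y) by 55 mm high, 0.3 to 0.55 kg; its 7 mm rolled rim is its widest part. Origin at the centre of its underside, z up. Starts in front of the grater, up to 23 degrees askew. Seated, its back (+x) rim touches the front plate and its left (+y) rim the guide: origin at x = -65, y = 0 mm in the grater's frame. Slides when pushed with a few newtons.
- press_lid (a joint): Opening angle of the grater's press lid in rad: 0 shut (lever level), growing as the knob is lifted, stop at 1.45; 60 degrees is 1.047. It falls shut by its own weight from any angle; holding it takes about 1 to 3 N at the knob.
- knob (a point): Centre of the black ball knob, 36 mm in diameter, at the front end of the lid's level lever (12 mm steel rod running back from it), 150 mm from the hinge axis. Shut, it is 195 mm above the table and 35 mm in front of the front plate; the cover plate of the lid begins 32 mm behind it. It can turn between gripping fingers.
- hinge (a point): Middle of the lid's hinge axis, 195 mm above the table, 115 mm behind the front plate; the axis runs along the grater's y. Its axes are the grater's.
- olives: Bystander: glass olive jar with black cap, 64 mm wide, 94 mm high, origin at the centre of its underside. Leave alone.
- mill: Bystander: turned dark wooden pepper mill that stands nearest the grater, to its left, 58 mm wide, 170 mm high, origin at the centre of its underside. Leave alone.
- tomato: Bystander: tomato, 73 mm wide, 69 mm high, origin at its underside. Leave alone.

How it is judged:
On the way, in this order (a step that is already met when the one before it is completed fails the run):
1. the pan sits square and flush in the corner, with the lid still shut (x of pan in the frame of corner above -0.0685 m and y of pan in the frame of corner above -0.0885 m and angle between the x axis of pan and the x axis of grater, either way round below 0.035 rad and value of joint press_lid below 0.08 rad), for 0.2 s.
2. the lid is gripped and open at 60 degrees (value of joint press_lid between 0.925 and 1.169 rad and contact force between the fingers and press_lid above 1 N), for 0.2 s.
At the end, for the whole second after the job is handed in: The fingers hold the press lid still at 60 degrees from shut, within 7 degrees (0.925 to 1.169 rad), pressing on it with more than 1 N; the pan stands flat on the table in the corner, each of the two rims within 3.5 mm of the sheet it belongs to, square within 2 degrees (all of step 2 and velocity of joint press_lid between -0.05 and 0.05 rad/s and x of pan in the frame of corner above -0.0685 m and y of pan in the frame of corner above -0.0885 m and angle between the x axis of pan and the x axis of grater, either way round below 0.035 rad and height (world z) of pan below 0.004 m and angle between pan's own z axis and vertical below 0.03 rad and linear speed of pan below 0.01 m/s); the arm keeps its last pose, push and grip.
It fails at once if the pan is tipped or lifted off the table (angle between pan's own z axis and vertical above 0.2 rad or height (world z) of pan above 0.03 m).
It fails at once if a bystander (jar, pepper mill or tomato) is moved by more than 15 mm (distance of any of olives, mill, tomato from where it was at the start of the episode above 0.015 m).
It also fails if it takes over 64 s, if anything falls off the work surface, if the arm or the gripper's body presses on something with over 40 N, if the wrist force passes 120 N, or if a joint passes its speed limit or range.

## Working session

There is one attempt and no reset: what is moved stays moved. The work goes in short steps, Python scripts to look and compute and a tool call to move; the robot and the scene stay as the last step left them, time stands still between calls to the robot, and variables do not carry over. Pictures are saved under pics/ and viewed, at most 13 in all, crops included, and the job is handed in when it is done.

Besides the shell and the picture viewer there is one more tool, called after "Call:" by a JSON object that holds its "op" and its "data". drive_tool: Moves the arm, as the interface text tells. Its arguments: {"type":"object","properties":{"deltas":{"type":"array","items":{"type":"object","properties":{"linear":{"type":"array","items":{"type":"number"}},"twist":{"type":"number"},"claw":{"type":"number"}}}},"squeeze":{"type":"number"}},"required":["deltas"]}

```bash
mkdir -p pics; cat > h.py <<'E'
import numpy as np, cv2
from rig import sensors, eyes, manip
def grab(n,f):
    im=eyes.get_image(n); cv2.imwrite('pics/'+f,cv2.cvtColor(im,cv2.COLOR_RGB2BGR)); return im
def ray(n,uv):
    c=eyes.camera_model(n);K=np.array(c['intrinsics']);R=np.array(c['R']);t=np.array(c['t'])
    p=cv2.undistortPoints(np.array([[uv]],float),K,np.array(c['dist']))[0,0]
    d=R.T@np.array([p[0],p[1],1]);return -R.T@t,d/np.linalg.norm(d)
def onz(n,uv,z):
    o,d=ray(n,uv);return o+d*(z-o[2])/d[2]
def tri(u1,u2):
    o1,d1=ray('top',u1);o2,d2=ray('side',u2)
    s=np.linalg.lstsq(np.c_[d1,-d2],o2-o1,rcond=None)[0]
    a=o1+s[0]*d1;b=o2+s[1]*d2;return (a+b)/2,np.linalg.norm(a-b)
def proj(n,X):
    c=eyes.camera_model(n);R=np.array(c['R'])
    return cv2.projectPoints(np.array(X,float).reshape(-1,3),cv2.Rodrigues(R)[0],np.array(c['t']),np.array(c['intrinsics']),np.array(c['dist']))[0][:,0]
E
python3 - <<'E'
from h import *
grab('top','t0.png');grab('side','s0.png')
for n in('top','side'):
    print(n,ray(n,(320,240)))
print(sensors.get_state())
E
```

```text
top (array([ 0.5166675 , -0.01271868,  1.23732161]), array([ 0.11479795, -0.00129384, -0.99338802]))
side (array([0.50742721, 1.00933928, 0.8138033 ]), array([ 0.08757062, -0.81987199, -0.56581031]))
{'clock': 0.1, 'qpos': array([ 1.11798678e+00,  2.76550593e-01,  1.50597872e+00,  4.19312824e-06,
        1.36070121e+00, -1.20976733e-01]), 'qd': array([ 3.12275319e-04, -1.34515860e-03, -1.89760609e-03, -9.06226969e-04,
       -9.40524036e-05,  8.60872753e-05]), 'effort': array([ 1.50432712e-03, -4.17698944e+01, -2.46405637e+01, -1.39333503e-05,
        5.81656059e-03,  1.26334203e-05]), 'position': array([0.18712003, 0.54323941, 0.24152653]), 'ee_rot': array([-2.33703230e-04,  1.65156601e-01,  9.86267016e-01, -7.84882526e-04]), 'contact_force': array([-0.25700095,  0.69271285, -0.74243118]), 'moment': array([ 0.03192896, -0.02603343, -0.01203646]), 'gripper_force': 0.0, 'width': 0.08563285989524508}
```

View pics/t0.png

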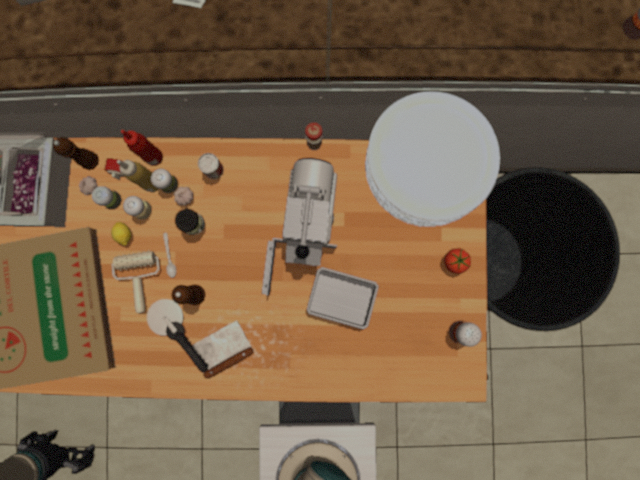

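View pics/s0.png

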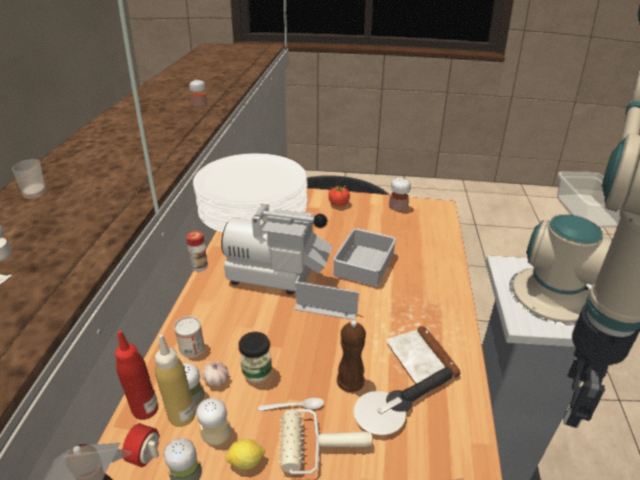

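The top view shows the knob at (302,252), the guide from (271,240) to (266,296), and the pan centred at about (342,299), askew. The mill is at about (188,294), the tomato at (458,261) and the jar at (189,222). The side view shows the knob at (320,220).

```bash
python3 - <<'E'
from h import *
a=cv2.imread('pics/t0.png')[225:345,240:400];b=cv2.imread('pics/s0.png')[190:330,220:410]
cv2.imwrite('pics/tc.png',cv2.resize(a,None,fx=5,fy=5,interpolation=cv2.INTER_CUBIC))
cv2.imwrite('pics/sc.png',cv2.resize(b,None,fx=4,fy=4,interpolation=cv2.INTER_CUBIC))
print(tri((302,252),(320,220)))
E
```

```text
(array([0.61084775, 0.02908342, 0.19485315]), np.float64(0.003729866434563435))
```

View pics/tc.png

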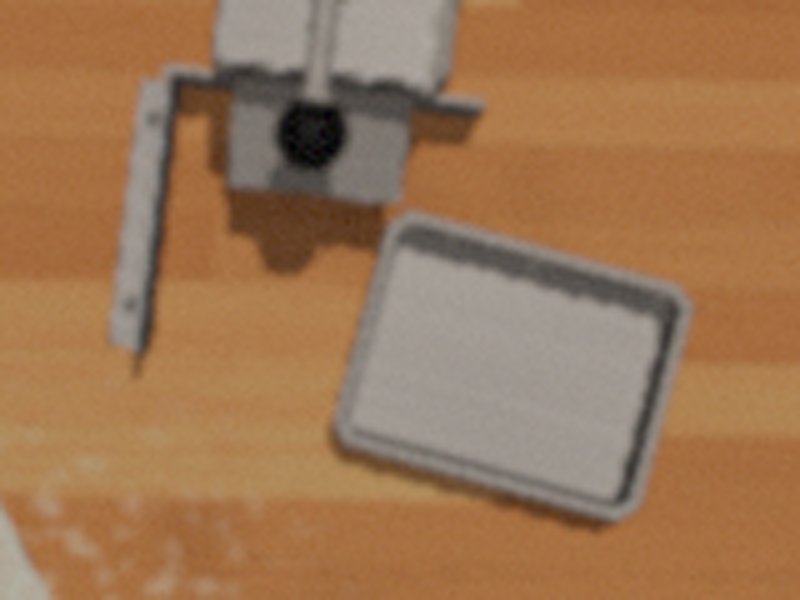

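View pics/sc.png

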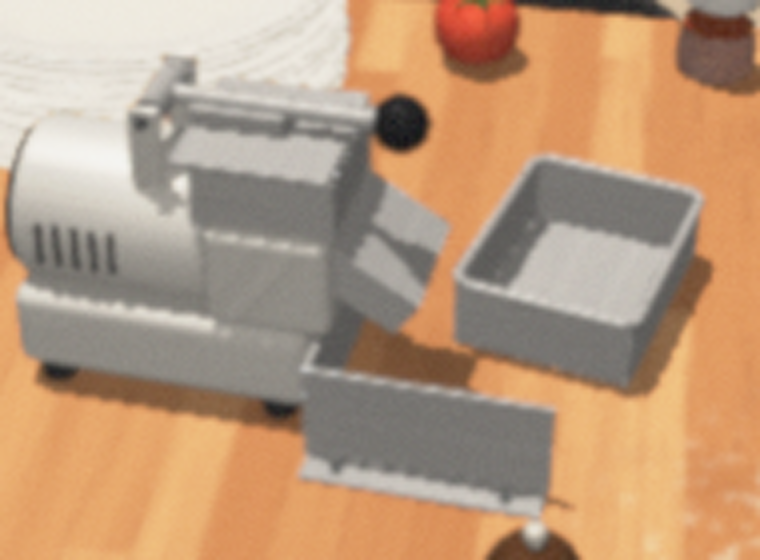

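The top crop shows the plate's top edge from (165,70) to (483,106) and the guide's inner top edge from (170,85) to (140,345). The pan's corners are at about (395,212), (693,288), (630,523) and (333,440). The side crop shows the guide's top edge from (305,370) to (553,408).

```bash
python3 - <<'E'
from h import *
T=lambda x,y:((x+.5)/5-.5+240,(y+.5)/5-.5+225)
S=lambda x,y:((x+.5)/4-.5+220,(y+.5)/4-.5+190)
k,e=tri(T(312,133),S(400,123));print('knob',k*1e3,e)
p=[onz('top',T(*q),.07) for q in((165,70),(483,106))];d=p[0]-p[1];print('plate',p,np.hypot(*d[:2]),'yaw',np.degrees(np.arctan2(-d[0],d[1])))
g=[onz('top',T(*q),.07) for q in((170,85),(140,345))];d=g[0]-g[1];print('guide',g,np.hypot(*d[:2]),np.degrees(np.arctan2(d[1],d[0])))
print('gend tri',tri(T(140,345),S(553,408)))
c=np.array([onz('top',T(*q),.052) for q in((395,212),(693,288),(630,523),(333,440))])
print('pan',c,c.mean(0),[np.linalg.norm(c[i]-c[i-1]) for i in range(4)])
for a,b in((0,1),(3,2)):
    d=c[a]-c[b];print(np.degrees(np.arctan2(-d[0],d[1])))
for a,b in((0,3),(1,2)):
    d=c[a]-c[b];print(np.degrees(np.arctan2(d[1],d[0])))
print('mill',onz('side',(350,385),0),'tomato',tri((458,261),(339,195)))
E
```

```text
knob [612.29357552  29.08215795 193.75676326] 0.0026132194172996245
plate [array([0.65683404, 0.11214976, 0.07      ]), array([ 0.63551719, -0.05717297,  0.07      ])] 0.17065929409241584 yaw -7.175491299675275
guide [array([0.64874925, 0.10948653, 0.07      ]), array([0.51100689, 0.1255806 , 0.07      ])] 0.1386794057299167 -6.664325040478216
gend tri (array([0.51090836, 0.12614642, 0.0652198 ]), np.float64(0.00015069124031214393))
pan [[ 0.58060048 -0.0096302   0.052     ]
 [ 0.53778979 -0.16914505  0.052     ]
 [ 0.41346905 -0.13269867  0.052     ]
 [ 0.45934897  0.02482863  0.052     ]] [ 0.49780207 -0.07166132  0.052     ] [np.float64(0.12605292931759748), np.float64(0.1651597476798241), np.float64(0.12955301724106982), np.float64(0.1640726026986923)]
-15.023060870112236
-16.238230989768066
-15.864779969566886
-16.33924275329411
mill [0.5118966  0.34860338 0.        ] tomato (array([ 0.59496153, -0.39506899,  0.02911134]), np.float64(0.0030346341707037983))
```

Call:
{"op": "drive_tool", "data": {"deltas": [{"linear":[288,-748,0],"twist":-78,"claw":1},{"linear":[288,-748,0],"twist":-78,"claw":1},{"linear":[288,-748,0],"twist":-78,"claw":1},{"linear":[288,-748,0],"twist":-78,"claw":1},{"linear":[288,-748,0],"twist":-78,"claw":1},{"linear":[288,-748,0],"twist":-78,"claw":1},{"linear":[288,-748,0],"twist":-78,"claw":1},{"linear":[288,-748,0],"twist":-78,"claw":1},{"linear":[288,-748,0],"twist":-78,"claw":1},{"linear":[288,-748,0],"twist":-78,"claw":1},{"linear":[288,-748,0],"twist":-78,"claw":1},{"linear":[288,-748,0],"twist":-78,"claw":1}]}}

```text
clock: 1.1
position: [0.3668, 0.0751, 0.2423]
ee_rot: [0.0, 0.75, 0.661, 0.0]
contact_force: [1.2, -0.3, 0.8]
width: 0.0856
gripper_force: 0.0
```

Call:
{"op": "drive_tool", "data": {"deltas": [{"linear":[108,-280,0],"twist":0,"claw":1},{"linear":[108,-280,0],"twist":0,"claw":1},{"linear":[108,-280,0],"twist":0,"claw":1},{"linear":[108,-280,0],"twist":0,"claw":1},{"linear":[108,-280,0],"twist":0,"claw":1},{"linear":[108,-280,0],"twist":0,"claw":1},{"linear":[108,-280,0],"twist":0,"claw":1},{"linear":[108,-280,0],"twist":0,"claw":1},{"linear":[108,-280,-40],"twist":0,"claw":1},{"linear":[108,-280,-80],"twist":0,"claw":1},{"linear":[108,-280,-110],"twist":0,"claw":1},{"linear":[108,-280,-140],"twist":0,"claw":1}]}}

```text
clock: 2.1
position: [0.474, -0.2023, 0.1003]
ee_rot: [-0.001, 0.749, 0.662, -0.0]
contact_force: [-0.0, 0.2, -1.0]
width: 0.0855
gripper_force: 0.0
```

Call:
{"op": "drive_tool", "data": {"deltas": [{"linear":[0,0,-35],"claw":1},{"linear":[0,0,-60],"claw":1},{"linear":[0,0,-72],"claw":1},{"linear":[0,0,-80],"claw":1},{"linear":[0,0,-80],"claw":1}]}}

```text
$.deltas[0]: bad value
```

```bash
python3 - <<'E'
from h import *
s=sensors.get_state();print(s['position'],s['contact_force'])
a=grab('top','t1.png')[200:350,220:420];b=grab('side','s1.png')
cv2.imwrite('pics/v1.png',cv2.resize(a[...,::-1],None,fx=4,fy=4,interpolation=cv2.INTER_CUBIC))
E
```

```text
[ 0.47398404 -0.20232766  0.10028892] [-0.0172589   0.20171064 -0.97641136]
```

View pics/v1.png

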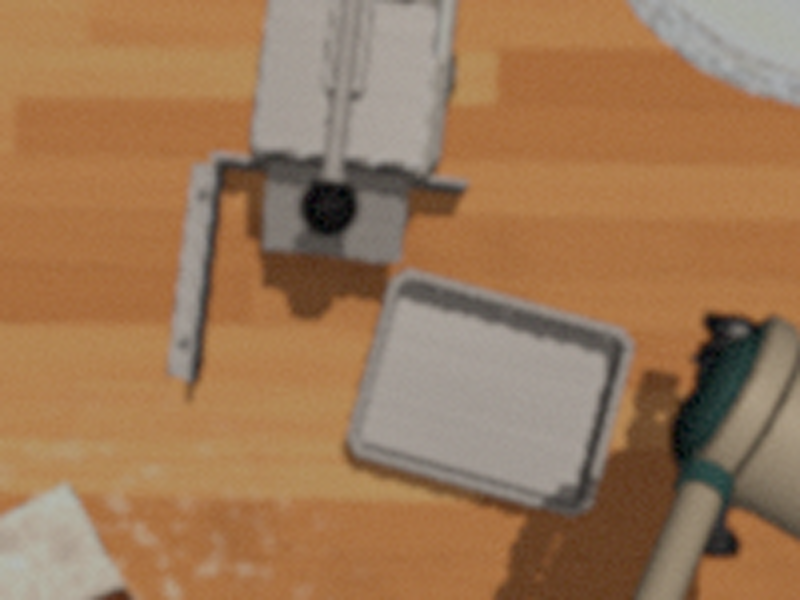

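The crop shows the gripper at about (720,430), standing clear to the right of the pan, whose right edge runs from (632,335) to (590,510). Nothing has moved. Next: go down.

Call:
{"op": "drive_tool", "data": {"deltas": [{"linear":[0,0,-35],"twist":0,"claw":1},{"linear":[0,0,-60],"twist":0,"claw":1},{"linear":[0,0,-72],"twist":0,"claw":1},{"linear":[1,10,-75],"twist":0,"claw":1},{"linear":[2,20,-75],"twist":0,"claw":1},{"linear":[4,30,-75],"twist":0,"claw":1},{"linear":[5,40,-75],"twist":0,"claw":1},{"linear":[6,50,-75],"twist":0,"claw":1},{"linear":[7,60,-75],"twist":0,"claw":1}]}}

```text
clock: 2.95
position: [0.484, -0.1429, 0.0289]
ee_rot: [0.003, 0.749, 0.663, 0.001]
contact_force: [1.7, -4.5, 3.0]
width: 0.0855
gripper_force: 2.4
```

Call:
{"op": "drive_tool", "data": {"deltas": [{"linear":[1,8,0],"twist":0,"claw":1},{"linear":[2,16,0],"twist":0,"claw":1},{"linear":[3,24,0],"twist":0,"claw":1},{"linear":[4,32,0],"twist":0,"claw":1},{"linear":[5,40,0],"twist":0,"claw":1}]}}

```text
clock: 3.37
position: [0.4878, -0.1034, 0.0284]
ee_rot: [0.002, 0.748, 0.663, -0.0]
contact_force: [-0.9, -7.1, 5.4]
width: 0.0855
gripper_force: 3.4
```

```bash
python3 - <<'E'
from h import *
s=sensors.get_state();print(s['position'],s['contact_force'])
a=grab('top','t2.png')[200:350,220:420]
cv2.imwrite('pics/v2.png',cv2.resize(a[...,::-1],None,fx=4,fy=4,interpolation=cv2.INTER_CUBIC))
E
```

```text
[ 0.48776527 -0.10335057  0.02840342] [-0.92230057 -7.08149467  5.38207788]
```

View pics/v2.png

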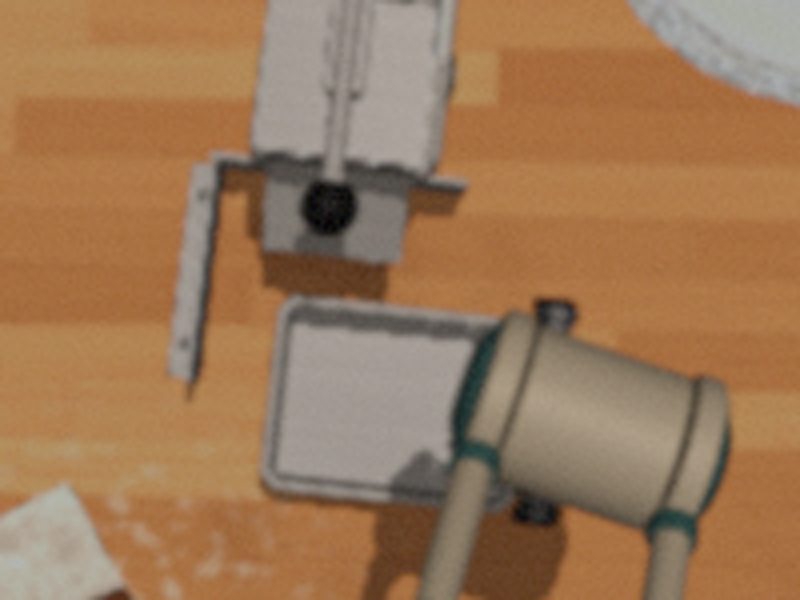

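Pan is now square to the guide: left rim (282,310)–(268,480), guide inner edge (212,200)–(192,380), about 55 mm to go.

Call:
{"op": "drive_tool", "data": {"deltas": [{"linear":[1,8,0],"twist":0,"claw":1},{"linear":[2,16,0],"twist":0,"claw":1},{"linear":[3,24,0],"twist":0,"claw":1},{"linear":[4,32,0],"twist":0,"claw":1},{"linear":[5,40,0],"twist":0,"claw":1},{"linear":[5,44,0],"twist":0,"claw":1},{"linear":[5.5,46,0],"twist":0,"claw":1}]}}

```text
clock: 4.0
position: [0.4923, -0.0569, 0.0278]
ee_rot: [0.0, 0.748, 0.663, -0.0]
contact_force: [-0.4, -6.4, 5.9]
width: 0.0851
gripper_force: 3.3
```

Call:
{"op": "drive_tool", "data": {"deltas": [{"linear":[0,2,0],"twist":0,"claw":1},{"linear":[0.5,4,0],"twist":0,"claw":1},{"linear":[0.5,4,0],"twist":0,"claw":1}]}}

```text
clock: 4.25
position: [0.4927, -0.053, 0.0277]
ee_rot: [0.0, 0.749, 0.663, -0.0]
contact_force: [-0.4, -5.3, 4.0]
width: 0.0856
gripper_force: 2.2
```

Call:
{"op": "drive_tool", "data": {"deltas": [{"linear":[0,2,0],"twist":0,"claw":1},{"linear":[0.5,4,0],"twist":0,"claw":1},{"linear":[0.5,4,0],"twist":0,"claw":1}]}}

```text
clock: 4.5
position: [0.4928, -0.0523, 0.0277]
ee_rot: [0.002, 0.748, 0.664, -0.003]
contact_force: [-4.1, -18.5, 4.1]
width: 0.0855
gripper_force: 9.1
```

Call:
{"op": "drive_tool", "data": {"deltas": [{"linear":[0,1.5,0],"twist":0,"claw":1},{"linear":[0.5,3,0],"twist":0,"claw":1},{"linear":[0.5,3,0],"twist":0,"claw":1}]}}

```text
clock: 4.75
position: [0.4929, -0.0522, 0.0278]
ee_rot: [0.003, 0.747, 0.664, -0.005]
contact_force: [-7.0, -28.7, 4.5]
width: 0.0851
gripper_force: 14.8
```

```bash
python3 - <<'E'
from h import *
s=sensors.get_state();print(s['position'],s['contact_force'])
a=grab('top','t3.png')[200:350,220:420]
cv2.imwrite('pics/v3.png',cv2.resize(a[...,::-1],None,fx=4,fy=4,interpolation=cv2.INTER_CUBIC))
E
```

```text
[ 0.49292142 -0.0522125   0.02780639] [ -6.97888303 -28.73063414   4.52557912]
```

View pics/v3.png

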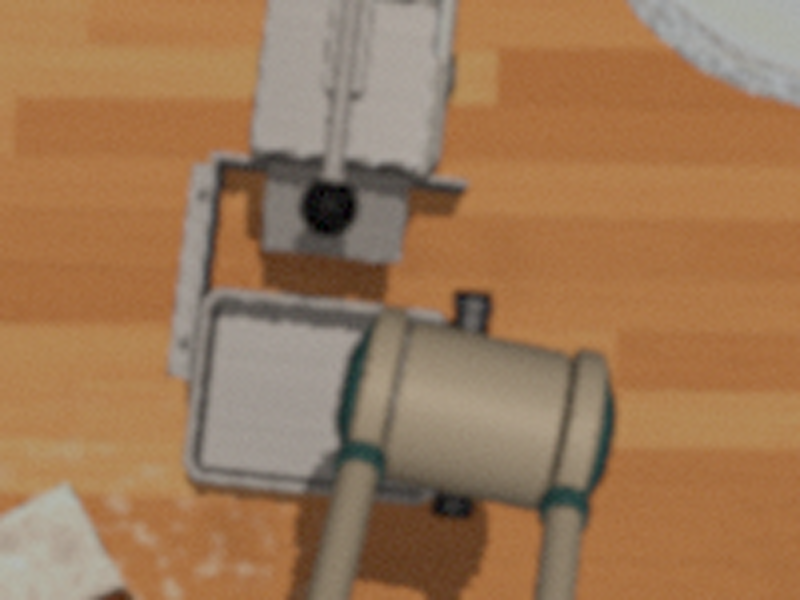

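The pan is flush and parallel with the guide: its left rim runs down from (207,300), and its front edge is at row ~490. Next I back off and go round to the front to push in +x.

Call:
{"op": "drive_tool", "data": {"deltas": [{"linear":[-2,-20,0],"twist":0,"claw":1},{"linear":[-4,-35,0],"twist":0,"claw":1},{"linear":[-4,-35,40],"twist":0,"claw":1},{"linear":[-4,-35,80],"twist":0,"claw":1},{"linear":[-15,-15,90],"twist":7,"claw":1},{"linear":[-25,5,90],"twist":14,"claw":1},{"linear":[-35,25,90],"twist":21,"claw":1},{"linear":[-45,45,90],"twist":28,"claw":1},{"linear":[-55,65,90],"twist":35,"claw":1},{"linear":[-65,80,90],"twist":42,"claw":1},{"linear":[-75,90,90],"twist":49,"claw":1},{"linear":[-83,99,90],"twist":56,"claw":1}]}}

```text
clock: 5.8
position: [0.4083, 0.0549, 0.1167]
ee_rot: [-0.002, 0.347, 0.938, 0.0]
contact_force: [0.5, 0.1, -0.3]
width: 0.0855
gripper_force: 0.0
```

Call:
{"op": "drive_tool", "data": {"deltas": [{"linear":[0,0,0],"twist":7,"claw":1},{"linear":[0,0,0],"twist":14,"claw":1},{"linear":[0,0,0],"twist":21,"claw":1},{"linear":[0,0,0],"twist":28,"claw":1},{"linear":[0,0,0],"twist":34,"claw":1},{"linear":[0,0,-35],"twist":34,"claw":1},{"linear":[0,0,-65],"twist":34,"claw":1},{"linear":[0,0,-85],"twist":34,"claw":1},{"linear":[0,0,-92],"twist":34,"claw":1},{"linear":[0,0,-92],"twist":34,"claw":1}]}}

```text
clock: 6.63
position: [0.4085, 0.0536, 0.0237]
ee_rot: [-0.003, 0.061, 0.998, 0.0]
contact_force: [0.2, 1.0, -1.0]
width: 0.0855
gripper_force: 0.0
```

Call:
{"op": "drive_tool", "data": {"deltas": [{"linear":[10,-1.2,0],"twist":0,"claw":1},{"linear":[19,-2.3,0],"twist":0,"claw":1},{"linear":[27,-3.3,0],"twist":0,"claw":1},{"linear":[35,-4.3,0],"twist":0,"claw":1},{"linear":[43,-5.3,0],"twist":0,"claw":1},{"linear":[51,-6.3,0],"twist":0,"claw":1},{"linear":[59,-7.2,0],"twist":0,"claw":1},{"linear":[67,-8.2,0],"twist":0,"claw":1},{"linear":[75,-9.2,0],"twist":0,"claw":1},{"linear":[82,-10.1,0],"twist":0,"claw":1},{"linear":[88,-10.8,0],"twist":0,"claw":1},{"linear":[92,-11.3,0],"twist":0,"claw":1}]}}

```text
clock: 7.63
position: [0.5031, 0.0417, 0.0256]
ee_rot: [-0.001, 0.061, 0.998, 0.0]
contact_force: [-4.8, 0.8, 3.3]
width: 0.0854
gripper_force: 2.8
```

Call:
{"op": "drive_tool", "data": {"deltas": [{"linear":[2,-0.3,0],"twist":0,"claw":1},{"linear":[4,-0.5,0],"twist":0,"claw":1},{"linear":[4,-0.5,0],"twist":0,"claw":1}]}}

```text
clock: 7.88
position: [0.5063, 0.0413, 0.0255]
ee_rot: [-0.001, 0.061, 0.998, 0.0]
contact_force: [-5.2, 1.3, 3.7]
width: 0.0855
gripper_force: 2.7
```

Call:
{"op": "drive_tool", "data": {"deltas": [{"linear":[2,-0.3,0],"twist":0,"claw":1},{"linear":[4,-0.5,0],"twist":0,"claw":1},{"linear":[4,-0.5,0],"twist":0,"claw":1}]}}

```text
clock: 8.13
position: [0.5074, 0.0411, 0.0253]
ee_rot: [-0.004, 0.061, 0.998, 0.0]
contact_force: [-10.6, 2.3, 7.7]
width: 0.0852
gripper_force: 5.1
```

Call:
{"op": "drive_tool", "data": {"deltas": [{"linear":[2,-0.3,0],"twist":0,"claw":1},{"linear":[3,-0.4,0],"twist":0,"claw":1},{"linear":[3,-0.4,0],"twist":0,"claw":1}]}}

```text
clock: 8.38
position: [0.5073, 0.0411, 0.0251]
ee_rot: [-0.007, 0.061, 0.998, 0.0]
contact_force: [-14.9, 2.6, 11.8]
width: 0.0855
gripper_force: 7.7
```

Call:
{"op": "drive_tool", "data": {"deltas": [{"linear":[-30,3.7,0],"twist":0,"claw":1},{"linear":[-45,5.5,15],"twist":0,"claw":1},{"linear":[-50,6,55],"twist":0,"claw":1},{"linear":[-85,10,90],"twist":0,"claw":1},{"linear":[-115,14,95],"twist":0,"claw":1},{"linear":[-115,14,95],"twist":0,"claw":1}]}}

```text
clock: 8.88
position: [0.3952, 0.055, 0.1227]
ee_rot: [0.001, 0.061, 0.998, 0.0]
contact_force: [-0.7, 0.1, -0.4]
width: 0.0854
gripper_force: 0.0
```

```bash
python3 - <<'E'
from h import *
s=sensors.get_state();print(s['position'],s['contact_force'])
a=grab('top','t4.png')[225:325,240:360]
b=grab('side','s4.png')[190:330,220:410]
A=cv2.resize(a[...,::-1],None,fx=5,fy=5,interpolation=cv2.INTER_CUBIC)
cv2.imwrite('pics/v4.png',A)
E
```

```text
[0.39517105 0.05495586 0.12274424] [-0.66879996  0.09933378 -0.37724212]
```

View pics/v4.png

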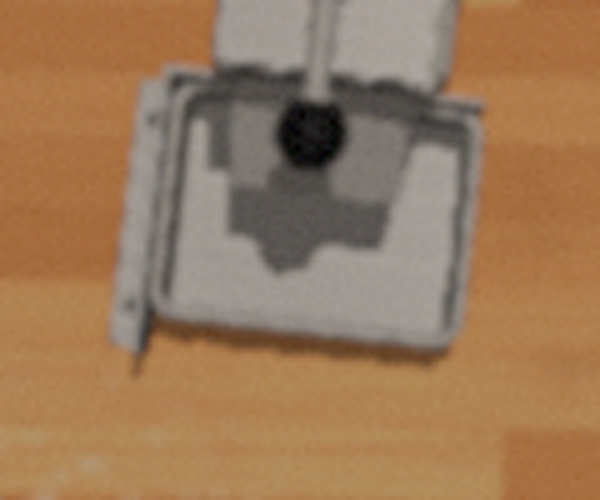

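The pan looks seated: its back rim is along the plate, row ~95, and its left rim is at (165,300)–(180,95), with a dark strip about 10 px wide between rim and guide. I'll nudge it in +y to make sure it is flush.

Call:
{"op": "drive_tool", "data": {"deltas": [{"linear":[-3,-20,0],"twist":-7,"claw":0.5},{"linear":[-3,-40,0],"twist":-14,"claw":0.5},{"linear":[-3,-60,0],"twist":-21,"claw":0.5},{"linear":[-3,-80,0],"twist":-28,"claw":0.5},{"linear":[-3,-105,0],"twist":-35,"claw":0.5},{"linear":[-3,-130,0],"twist":-42,"claw":0.5},{"linear":[10,-160,0],"twist":-49,"claw":0.5},{"linear":[40,-165,0],"twist":-56,"claw":0.5},{"linear":[70,-165,0],"twist":-63,"claw":0.5},{"linear":[100,-165,0],"twist":-70,"claw":0.5},{"linear":[130,-165,0],"twist":-77,"claw":0.5},{"linear":[150,-165,0],"twist":-84,"claw":0.5}]}}

```text
clock: 9.98
position: [0.5543, -0.1122, 0.1196]
ee_rot: [0.002, 0.716, 0.698, 0.001]
contact_force: [0.4, -0.4, 0.4]
width: 0.043
gripper_force: 0.0
```

Call:
{"op": "drive_tool", "data": {"deltas": [{"linear":[3,0,-20],"twist":-6,"claw":0.5},{"linear":[3,0,-50],"twist":-6,"claw":0.5},{"linear":[3,0,-80],"twist":-6,"claw":0.5},{"linear":[3,0,-95],"twist":-6,"claw":0.5},{"linear":[3,0,-95],"twist":-6,"claw":0.5}]}}

```text
clock: 10.4
position: [0.551, -0.1106, 0.0208]
ee_rot: [-0.003, 0.749, 0.662, -0.002]
contact_force: [0.1, 0.2, -0.7]
width: 0.0428
gripper_force: 0.0
```

Call:
{"op": "drive_tool", "data": {"deltas": [{"linear":[1.5,12,0],"twist":0,"claw":0.5},{"linear":[3,24,0],"twist":0,"claw":0.5},{"linear":[4.5,36,0],"twist":0,"claw":0.5},{"linear":[5.5,43,0],"twist":0,"claw":0.5},{"linear":[5.5,46,0],"twist":0,"claw":0.5},{"linear":[5.5,46,0],"twist":0,"claw":0.5}]}}

```text
clock: 10.9
position: [0.558, -0.0634, 0.0262]
ee_rot: [0.001, 0.748, 0.663, 0.001]
contact_force: [0.2, -0.4, 1.2]
width: 0.0424
gripper_force: 0.0
```

Call:
{"op": "drive_tool", "data": {"deltas": [{"linear":[0,2,0],"twist":0,"claw":0.5},{"linear":[0.5,4,0],"twist":0,"claw":0.5},{"linear":[0.5,4,0],"twist":0,"claw":0.5}]}}

```text
clock: 11.15
position: [0.558, -0.061, 0.0256]
ee_rot: [0.0, 0.749, 0.663, -0.0]
contact_force: [-2.2, -1.1, 1.3]
width: 0.0427
gripper_force: 0.6
```

Call:
{"op": "drive_tool", "data": {"deltas": [{"linear":[0,2,0],"twist":0,"claw":0.5},{"linear":[0.5,4,0],"twist":0,"claw":0.5},{"linear":[0.5,4,0],"twist":0,"claw":0.5}]}}

```text
clock: 11.4
position: [0.5581, -0.0605, 0.0257]
ee_rot: [0.002, 0.748, 0.663, -0.002]
contact_force: [-2.9, -13.1, 1.7]
width: 0.0424
gripper_force: 6.7
```

The push stopped at grater y = -95.5, the same as the earlier guide contact, so the pan is flush. Next: back off, rise and turn towards the knob.

Call:
{"op": "drive_tool", "data": {"deltas": [{"linear":[-2,-20,0],"twist":0,"claw":0.5},{"linear":[-6,-50,0],"twist":0,"claw":0.7},{"linear":[-6,-60,35],"twist":0,"claw":1},{"linear":[-6,-60,75],"twist":0,"claw":1},{"linear":[-6,-60,115],"twist":7,"claw":1},{"linear":[-6,-60,155],"twist":14,"claw":1},{"linear":[-6,-60,195],"twist":21,"claw":1},{"linear":[-6,-60,235],"twist":28,"claw":1},{"linear":[-6,-60,255],"twist":35,"claw":1},{"linear":[-6,-60,255],"twist":42,"claw":1},{"linear":[-6,-60,255],"twist":49,"claw":1},{"linear":[-6,-60,255],"twist":56,"claw":1}]}}

```text
clock: 12.4
position: [0.5526, -0.1166, 0.281]
ee_rot: [0.001, 0.348, 0.938, 0.0]
contact_force: [-0.4, 0.6, 0.5]
width: 0.0857
gripper_force: 0.0
```

```bash
python3 - <<'E'
from h import *
s=sensors.get_state();print(s['position'],s['contact_force'])
im=grab('top','t5.png');sd=grab('side','s5.png')
for n,i,c in(('top',im,(302,252)),('side',sd,(320,220))):
    u,v=c;w=i[v-14:v+15,u-14:u+15].max(2)<60
    k,l,st,ce=cv2.connectedComponentsWithStats(w.astype(np.uint8))
    j=1+st[1:,4].argmax();print(n,ce[j]+np.array([u-14,v-14]),st[j])
    globals()[n]=ce[j]+np.array([u-14,v-14])
print(tri(top,side))
a=im[225:325,240:360]
cv2.imwrite('pics/v5.png',cv2.resize(a[...,::-1],None,fx=5,fy=5,interpolation=cv2.INTER_CUBIC))
E
```

```text
[ 0.5525796  -0.11663055  0.28099535] [-0.44140774  0.57172978  0.47267488]
top [301.74324324 251.48648649] [  8   7  13  14 148]
side [319.7079646  220.43362832] [  8   9  12  12 113]
(array([0.61181181, 0.02970005, 0.1939871 ]), np.float64(0.00304251304661501))
```

View pics/v5.png

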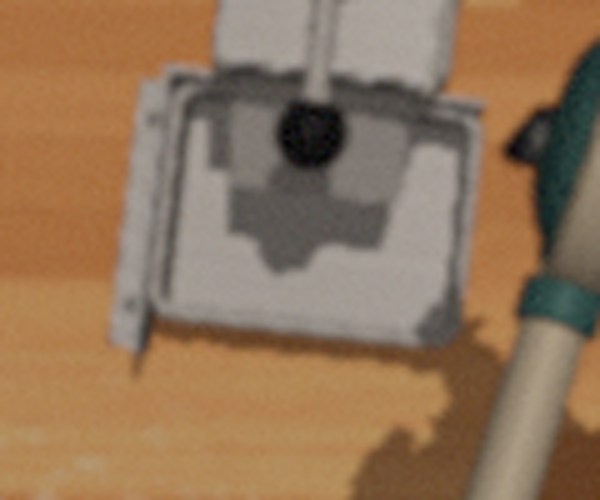

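The pan now sits against the guide: front edge (160,310)–(440,343), slope 6.7°, matching the grater's yaw. The knob is at (312,133) in the crop, which gives (612, 29.5, 194) mm, matching the expected 195 mm height.

Call:
{"op": "drive_tool", "data": {"deltas": [{"linear":[10,25,0],"twist":7,"claw":1},{"linear":[20,50,0],"twist":14,"claw":1},{"linear":[30,75,0],"twist":21,"claw":1},{"linear":[45,110,0],"twist":28,"claw":1},{"linear":[59.5,146,0],"twist":34,"claw":1},{"linear":[59.5,146,0],"twist":34,"claw":1},{"linear":[59.5,146,-25],"twist":34,"claw":1},{"linear":[59.5,146,-50],"twist":34,"claw":1},{"linear":[59.5,146,-70],"twist":34,"claw":1},{"linear":[59.5,146,-85],"twist":34,"claw":1},{"linear":[59.5,146,-97],"twist":34,"claw":1},{"linear":[59.5,146,-97],"twist":34,"claw":1}]}}

```text
clock: 13.5
position: [0.6099, 0.0292, 0.18]
ee_rot: [-0.003, 0.063, 0.998, 0.0]
contact_force: [-0.1, 0.1, -0.3]
width: 0.0852
gripper_force: 0.0
```

Call:
{"op": "drive_tool", "data": {"deltas": [{"linear":[0,0,0],"twist":0,"claw":0.6},{"linear":[0,0,0],"twist":0,"claw":0.3},{"linear":[0,0,0],"twist":0,"claw":0.3},{"linear":[0,0,0],"twist":0,"claw":0.3},{"linear":[0,0,0],"twist":0,"claw":0.3},{"linear":[0,0,0],"twist":0,"claw":0.3}], "squeeze": 30}}

```text
clock: 14.0
position: [0.6126, 0.0292, 0.1846]
ee_rot: [0.001, 0.061, 0.998, -0.0]
contact_force: [-0.5, -0.7, 4.3]
width: 0.0343
gripper_force: 29.7
```

Call:
{"op": "drive_tool", "data": {"deltas": [{"linear":[0.1,0,5],"twist":0,"claw":0.3},{"linear":[0.6,-0.1,13],"twist":0,"claw":0.3},{"linear":[1.3,-0.2,19.6],"twist":0,"claw":0.3},{"linear":[2.3,-0.3,26],"twist":0,"claw":0.3},{"linear":[3.5,-0.4,32.5],"twist":0,"claw":0.3},{"linear":[5.1,-0.6,38.8],"twist":0,"claw":0.3},{"linear":[9,-1.1,51.3],"twist":0,"claw":0.3},{"linear":[14,-1.7,63.4],"twist":0,"claw":0.3},{"linear":[20,-2.5,75],"twist":0,"claw":0.3},{"linear":[20,-2.5,75],"twist":0,"claw":0.3}], "squeeze": 40}}

```text
clock: 14.83
position: [0.6326, 0.0267, 0.2607]
ee_rot: [0.001, 0.061, 0.998, -0.0]
contact_force: [-0.5, -0.7, -2.9]
width: 0.0339
gripper_force: 40.4
```

```bash
python3 - <<'E'
from h import *
s=sensors.get_state();print(s['position'],s['contact_force'],s['moment'],s['width'],s['qpos'])
b=grab('side','s6.png')[130:330,200:430]
cv2.imwrite('pics/v6.png',cv2.resize(b[...,::-1],None,fx=3,fy=3,interpolation=cv2.INTER_CUBIC))
E
```

```text
[0.6326257  0.02673845 0.26069078] [-0.47828868 -0.66057376 -2.92012282] [0.02507208 0.2578758  0.19939052] 0.033901956464460516 [-6.75731292e-02  3.54657343e-01  1.34282463e+00 -1.88368523e-05
  1.44239303e+00 -1.51655328e+00]
```

View pics/v6.png

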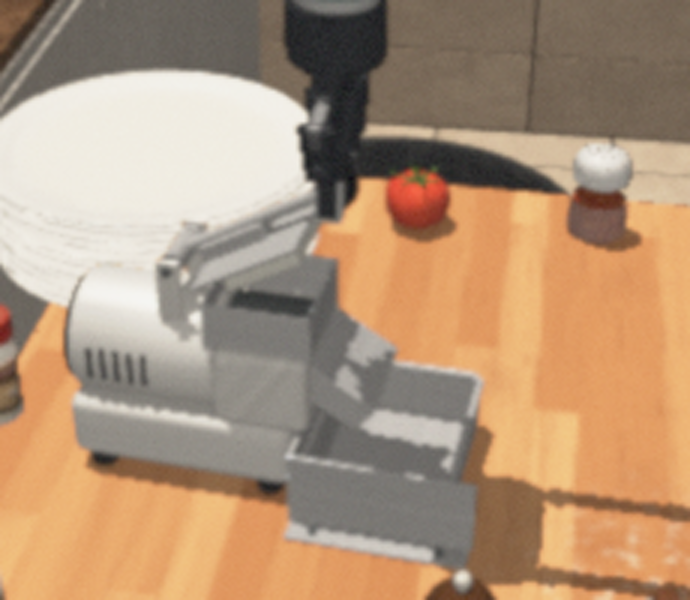

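The lid is gripped and open about 30°, with its lever rising from (165,270) to (330,200). The pan and the bystanders are in place. I continue the arc.

Call:
{"op": "drive_tool", "data": {"deltas": [{"linear":[3.4,-0.4,5.6],"twist":0,"claw":0.3},{"linear":[7,-0.9,11],"twist":0,"claw":0.3},{"linear":[15,-1.8,21.4],"twist":0,"claw":0.3},{"linear":[23.6,-2.9,31.1],"twist":0,"claw":0.3},{"linear":[33.3,-4.1,39.9],"twist":0,"claw":0.3},{"linear":[43.6,-5.3,47.9],"twist":0,"claw":0.3},{"linear":[49,-6,51.5],"twist":0,"claw":0.3},{"linear":[54.5,-6.7,54.9],"twist":0,"claw":0.3},{"linear":[54.5,-6.7,54.9],"twist":0,"claw":0.3},{"linear":[54.5,-6.7,54.9],"twist":0,"claw":0.3},{"linear":[54.5,-6.7,54.9],"twist":0,"claw":0.3},{"linear":[54.5,-6.7,54.9],"twist":0,"claw":0.3}]}}

```text
clock: 15.88
position: [0.6858, 0.0203, 0.3131]
ee_rot: [-0.0, 0.061, 0.998, 0.0]
contact_force: [-2.0, -0.1, 0.1]
width: 0.0339
gripper_force: 41.0
```

```bash
python3 - <<'E'
from h import *
s=sensors.get_state();print(s['position'],s['contact_force'],s['width'],s['gripper_force'])
b=grab('side','s7.png')[100:320,200:430];grab('top','t7.png')
cv2.imwrite('pics/v7.png',cv2.resize(b[...,::-1],None,fx=2.7,fy=2.7,interpolation=cv2.INTER_CUBIC)[:600])
# expected knob/hinge pixels in side crop for several lid angles
ex=np.array([.9925,-.122,0]);O=np.array([.647,.0248,0]);H=O+.115*ex+[0,0,.195]
for a in(0,53,60,67):
    r=np.radians(a);k=H-.15*np.cos(r)*ex+[0,0,.15*np.sin(r)]
    print(a,k,(proj('side',k)[0]-[200,100])*2.7)
print('hinge',(proj('side',H)[0]-[200,100])*2.7)
E
```

```text
[0.68578517 0.02025218 0.31305424] [-1.98056484 -0.11720881  0.13026909] 0.03391572820029918 40.98954141139984
0 [0.6122625 0.02907   0.195    ] [324.5098618  323.99073656]
53 [0.67154229 0.02178321 0.31479533] [256.95961105 194.10827897]
60 [0.6867     0.01992    0.32490381] [239.28099467 181.28938395]
67 [0.7029674  0.01792038 0.33307573] [220.34217767 170.38876845]
hinge [163.33377497 302.12062484]
```

View pics/v7.png

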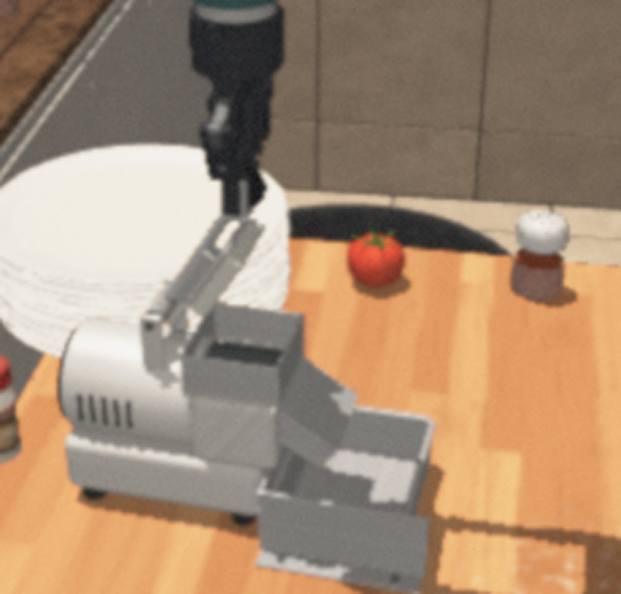

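The lever points up to the gripper at about (240,195). The TCP's travel puts the lid at about 59°, the grip is steady at 41 N, and the pan is still seated. I'm handing it in.

```bash
python3 -c "
from h import *
print(manip.sign_off())"
```

```text
the job is handed in; nothing more can be done
None
```

I handed the job in with the pan flush in its corner and the press lid gripped steady at about 59° by TCP travel. The pictures I checked showed no bystander disturbed, and sign-off returned no verdict.

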